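# Hold the pull test on a load cell

### The job

Get a reading from the load cell on the pull test stand: first swing the clamp lever of its test socket fully shut, then take the T-handle of the spring slide and pull it out until the slide's pointer lines up with the index blade, without pulling well past it. Finish while still holding the handle there against the spring (it snaps back if let go), with the lever left shut, the index where it was set and the other things on the bench undisturbed.

Things in the scene. Friction and masses are not known exactly. Their poses are not given: they have to be found in the camera images.
- stand: pull test stand, fixed, heading varies. Origin on the bench; the slide pulls out to its -x; z up. Grey plate 280 x 220 x 12 mm (x -150 to +130 mm, y +-110 mm). Across it at x +95 mm, y -45 to +105 mm, an aluminium load cell, 150 x 40 x 30 mm, top at z 52 mm, two round holes seen from above. Steel spring barrel at y -30 mm from x -8 mm to the cell, 26 mm thick, top at z 49 mm
- slide (a joint): spring slide, in m: 0 = home, grows as it is pulled out towards the stand's -x, stop at 0.09. Spring force about 4 N at home plus 0.1 N per mm of pull (about 11 N at 70 mm). The pointer is lined up with the index when this value equals index
- handle: T-handle on the slide, moving with it: black crossbar 16 mm thick, 60 mm long along the stand's y, axis 88 mm above the bench, on a 12 mm stem; the slide carriage below (50 mm along x, 38 mm wide) tops out 36 mm above the bench. Axes as the stand's; origin on the bench plumb below the crossbar's middle (stand x -45 mm at home, y -30 mm)
- grip (a point): middle of the T-handle's crossbar, 88 mm above the bench; free from above, take it with the fingers on its stand -x and +x sides
- pointer (a point): outer end of the slide's pointer, a 4 mm thick white-painted blade sticking out from the slide to the stand's -y, past the end of the crossbar, 42 mm above the bench; moves with the slide; point axes as the stand's
- index (a joint): where the index rider is set on its scale rail, in m, on the same scale as slide (0.035 to 0.065); it must stay as found
- mark (a point): inner end of the index blade, 4 mm thick, white-painted, on a small rider (22 x 20 mm, brass screw) on the rail at the stand's y -98 mm, 47 mm above the bench. The blade points to +y and meets the pointer end to end, about 2 mm apart across y, when their stand x is equal; axes as the stand's
- socket: black test socket on the base plate against the load cell's -x face, block 46 x 40 x 26 mm with a clamp lever; origin under its centre on the plate (12 mm above the bench), axes as the stand's; centre at stand x +50 mm, y +55 to +80 mm
- lever (a joint): clamp lever angle, in rad: 0 = fully shut, lying level over the socket with its tip towards the stand's -x; grows as it swings up, 1.57 = upright, stop at 1.65. Starts open. Stays where it is left (stiff hinge, about 1 N at the tip); shut rests on a stop
- lever_hinge (a point): the lever's hinge axis (along the stand's y), on the socket 12 mm to its +x and 46 mm above the bench; does not move
- lever_tip (a point): free end of the lever, 88 mm from the hinge; the lever is a 16 mm wide, 6 mm thick strip (its mid-plane through the hinge axis) with a black paddle 24 mm long, 28 mm wide, 8 mm thick on its last 24 mm
- screw_dish: loose bystander: open steel dish, 54 mm across, 26 mm tall, on the front corner of the base plate at stand x about -105 mm, y about +70 mm; origin under its centre
- spare_cell_a: loose bystander: spare aluminium load cell like the one on the stand, bar 150 x 40 x 30 mm; origin under its centre, long axis y
- spare_cell_b: loose bystander: spare aluminium load cell like the one on the stand, bar 150 x 40 x 30 mm; origin under its centre, long axis y
- screwdriver: loose bystander: screwdriver 170 mm long lying along its x
- flux_bottle: loose bystander: small white bottle 38 mm across, 75 mm tall, origin under its centre
- tweezers: loose bystander: steel tweezers 130 mm long, 6 mm high, lying along x
- fibre_pad: loose bystander: flat fibre pad 90 x 110 x 6 mm

How it is judged:
On the way, in this order (a step that is already met when the one before it is completed fails the run):
1. the clamp lever is shut (value of joint lever below 0.12 rad), for 0.2 s.
2. the fingers hold the handle with the pointer at the index (x of pointer in the frame of mark between -0.006 and 0.006 m and contact force between the fingers and handle above 2 N and value of joint lever below 0.12 rad), for 0.3 s.
At the end, for the whole second after the job is handed in: The fingers hold the T-handle (more than 2 N) with the pointer within 6 mm of the index along the pull and the slide still (under 10 mm/s), through the last second; the lever is shut (under 0.12 rad), the index has moved less than 4 mm and each bystander less than 20 mm (all of step 2 and velocity of joint slide between -0.01 and 0.01 m/s and distance of mark from where it was at the start of the episode below 0.004 m and distance of each of screw_dish, spare_cell_a, spare_cell_b, screwdriver, flux_bottle, tweezers, fibre_pad from where it was at the start of the episode below 0.02 m); the arm keeps its last pose, push and grip.
It fails at once if the slide is pulled more than 15 mm past the index (x of pointer in the frame of mark below -0.015 m).
It fails at once if the index is shifted 4 mm or more (distance of mark from where it was at the start of the episode above 0.004 m).
It fails at once if a bystander is moved 20 mm or more (distance of any of screw_dish, spare_cell_a, spare_cell_b, screwdriver, flux_bottle, tweezers, fibre_pad from where it was at the start of the episode above 0.02 m).
It also fails if it takes over 48 s, if anything falls off the work surface, if the arm or the gripper's body presses on something with over 40 N, if the wrist force passes 120 N, or if a joint passes its speed limit or range.

### The arm

A 6-joint arm with a two-finger parallel gripper is mounted at the origin on the work surface. World frame = base frame: x ahead of the robot, y to its left, z up, the work surface at z = 0. Lengths are in m, angles in rad, forces in N, time in s.
With the tool pointing down it reaches from about 0.3 to 0.775 m from the base axis. Payload 14.6 kg.
Tool frame: the origin (TCP) lies between the finger pads; the fingertips stand 25 mm ahead of it and the grasp point (between the pads) lies 6 mm ahead of it; z points along the fingers, y is the direction in which the jaws open and shut (so a half turn about z gives the same grasp; the last joint's range is limited). The gripper opens to 85 mm and grips with 20 to 120 N. Pads are 22 mm wide; open, the fingers measure 114 mm over their backs; the gripper's body (76 mm by 85 mm) begins 54 mm behind the grasp point. The pads swing forward as they close: fully open they stand 13 mm farther back than shut.
Start: joints at [-1.305, 0.3, 1.521, -0, 1.321, -0.067], TCP at [0.18, -0.52, 0.256] pointing down, gripper open.
Joint ranges: [-3.03, 3.03], [-0.79, 2.21], [0.23, 2.52], [-1.04, 4.18], [0, 3.07], [-2.55, 2.55]. Speed limits (rad/s): [2.22, 2.22, 2.57, 3.14, 3.14, 3.14].

### API

Orientations are given as a unit quaternion [w, x, y, z].
In Python, from cell import get_state, grab_frame, close_job, find_in, masks_of gives the robot as it stands. The module is installed in compiled form; this text tells all that it offers.
- The arm moves only by the tool move_arm, never from a script. Its argument "deltas" is a list of rows, each an object of numbers: "ax", "ay", "az": the turn, a rotation vector about the world's x, y, z in degrees; "dx", "dy", "dz": the shift along the world's x, y, z in cm; "hand": the opening, from 0 (shut) to 1 (fully open). In form: [{"ax": .., "ay": .., "az": .., "dx": .., "dy": .., "dz": .., "hand": ..}, ...]. A call has 1 to 5 rows; each row shifts and turns the commanded pose from where the row before left it; what a row does not reach is not made up. A row lasts 1/10 s, in which the tool goes at most 50 mm and 8.59 degrees, less where a joint would pass 70% of its speed; a pose out of reach is approached as far as the arm can. A call is refused whole if a number of a shift passes 5 or a number of a turn 8.59, either way. A call with a gripper value outside its range is refused whole. The fingers move at their own pace and stop on an object; "newtons" is the grip in N (left out, the last holds). Time passes only in rows, so rows that do not move let the fingers close. It gives the time, the measured TCP pose, the force and the opening at its end, in the units of the state.
- get_state(): the state, without advancing time (a new reading comes with each control period).
- grab_frame(name): name is "side" or "top"; returns a dict with "pixels" (400x640x3 uint8, red, green, blue), "depth" (400x640 float32, m along the optical axis (not along the pixel's ray), 0 where there is no reading), "K" (3x3 intrinsics, pixels), "R" (3x3) and "t" (3): a world point X has camera coordinates R X + t. Camera axes: x right, y down, z forward; pixel columns grow to the right and rows downward; lengths in m; the calibration is good to about 2 mm. A picture is of the moment at which its call begins.
- close_job(): hands the job in, once; it reports no verdict.
Trained networks look in the newest picture that a camera, given by its name, has taken for a name from the list of things; names that differ only in an ending like _2 or _b are one class to them, and where a whole thing is asked for, a point or a joint stands for the part that bears it (a point fixed in the world has none). Each returns a list of dicts, best first, with "confidence" (0 to 1); they miss things now and then, are a little off and sometimes report something else, mostly with a low value. They report only what shows in the picture. A call takes as long as a camera call.
- find_in(camera, name): "xy" ([column, row] in pixels, amid what is visible of it).
- masks_of(camera, name): "mask" (400x640 bool, what is visible of it) and "xy" ([column, row] in pixels, amid what is visible of it).
The state is a dict: "t": time; "joint_pos": joint angles; "qd": joint speeds; "tau": joint torques, N m; "tool_pos": TCP position; "orientation": TCP orientation; "wrist_force": force on the tool from outside, world axes, zero at the start; "torque": the same for the moment, N m; "finger_gap": opening from 0.0 (shut) to 1.0 (fully open).
Only numpy, scipy, OpenCV 4.12 (cv2) and the standard library are available. Lean on these libraries where they do the work, as an engineer would, in place of code of your own. Each camera call takes 0.05 s, during which the arm holds its last target. There are 200 camera calls.

## Working session

There is one attempt and no reset: what is moved stays moved. The work goes in short steps, Python scripts to look and compute and a tool call to move; the robot and the scene stay as the last step left them, time stands still between calls to the robot, and variables do not carry over. Pictures are saved under pics/ and viewed, about 8 in all and at most 12, crops included, and the job is handed in when it is done.

Besides the shell and the picture viewer there is one more tool, called after ">>>" in YAML: its name, and indented under it one key for each argument. move_arm: Moves the arm, as the interface text tells. Its arguments: {"type":"object","properties":{"deltas":{"type":"array"},"newtons":{"type":"number"}},"required":["deltas"]}

```bash
mkdir -p pics
cat > h.py <<'E'
import numpy as np, cv2
from cell import *
def back(f,uv,z=None):
    K,R,t=f["K"],f["R"],np.array(f["t"]).ravel()
    u,v=uv; r=np.linalg.inv(K)@np.array([u,v,1.0])
    if z is None:
        p=f["depth"][max(0,int(v)-1):int(v)+2,max(0,int(u)-1):int(u)+2]; p=p[p>0]
        if len(p)==0: return None
        return R.T@(r*np.median(p)-t)
    c=-R.T@t; d=R.T@r
    return c+d*(z-c[2])/d[2]
def proj(f,X):
    c=np.asarray(f["R"])@np.asarray(X)+np.array(f["t"]).ravel(); p=f["K"]@c; return p[:2]/p[2]
def save(f,n): cv2.imwrite("pics/"+n,cv2.cvtColor(f["pixels"],cv2.COLOR_RGB2BGR))
E
python3 - <<'E'
from h import *
np.set_printoptions(precision=4,suppress=True)
for c in("top","side"):
    f=grab_frame(c); save(f,c+"1.png"); print(c,"cam",-f["R"].T@np.array(f["t"]).ravel())
    for n in("stand","handle","grip","pointer","mark","socket","lever_hinge","lever_tip","screw_dish","flux_bottle"):
        for d in find_in(c,n)[:2]: print(n,round(d["confidence"],2),np.round(d["xy"],1),back(f,d["xy"]))
print(get_state())
E
```

```text
top cam [0.4785 0.0193 1.1792]
stand 0.55 [347.2 195.1] [ 0.6054 -0.0582  0.0124]
handle 0.56 [359.8 205.2] [ 0.5716 -0.087   0.0851]
grip 0.59 [359.6 207.6] [ 0.5644 -0.0855  0.0959]
pointer 0.84 [360.1 208.6] [ 0.5618 -0.0868  0.096 ]
mark 0.72 [358.  209.5] [ 0.5595 -0.0816  0.0939]
mark 0.41 [385.3 224.9] [ 0.5231 -0.1605  0.0478]
socket 0.82 [321.9 175.9] [0.6486 0.0146 0.0731]
lever_hinge 0.83 [321.2 178.7] [0.639  0.0163 0.0867]
screw_dish 0.61 [330.5 231.6] [ 0.5018 -0.0135  0.0163]
flux_bottle 0.7 [266.8 199.2] [0.5821 0.1595 0.0735]
side cam [ 0.3584 -0.4965  0.667 ]
stand 0.56 [356.9 245.9] [ 0.5864 -0.1003  0.0347]
stand 0.47 [283.  208.5] [0.4992 0.075  0.0043]
handle 0.78 [344.3 244.6] [ 0.5611 -0.0975  0.0504]
grip 0.64 [343.9 242.9] [ 0.5612 -0.0956  0.0533]
pointer 0.8 [345.6 245.9] [ 0.5633 -0.0986  0.0464]
mark 0.67 [344.8 282.6] [ 0.527  -0.1686  0.0482]
socket 0.87 [360.1 194. ] [0.653  0.0137 0.0377]
socket 0.37 [449.8 314.4] [ 0.6632 -0.288   0.03  ]
lever_hinge 0.81 [362.3 196. ] [0.6546 0.0068 0.0374]
lever_tip 0.51 [354.4 179.2] [ 0.6268 -0.0068  0.1113]
screw_dish 0.68 [292.7 230.1] [0.4944 0.0027 0.015 ]
flux_bottle 0.88 [304.  160.7] [0.5829 0.1522 0.0467]
{'t': 1.1, 'joint_pos': array([-1.3046,  0.2999,  1.521 ,  0.    ,  1.3207, -0.0666]), 'qd': array([-0.0006, -0.001 , -0.0009,  0.0008, -0.0002,  0.0008]), 'tau': array([  0.0002, -54.3361, -36.1985,   0.    ,   0.0006,  -0.    ]), 'tool_pos': array([ 0.1797, -0.5198,  0.2563]), 'orientation': array([-0.    ,  0.9862,  0.1656,  0.    ]), 'wrist_force': array([1.63  , 0.8746, 1.0588]), 'torque': array([0.0484, 0.0335, 0.061 ]), 'finger_gap': 1.0048278536767556}
```

Run:
```python
import cv2
t=cv2.imread("pics/top1.png")[120:280,230:440]; s=cv2.imread("pics/side1.png")[130:330,230:480]
a=cv2.resize(t,(787,600),interpolation=cv2.INTER_CUBIC); cv2.imwrite("pics/topc.png",a)
cv2.imwrite("pics/sidec.png",cv2.resize(s,(750,600),interpolation=cv2.INTER_CUBIC))
```

```text
(no output)
```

View pics/topc.png

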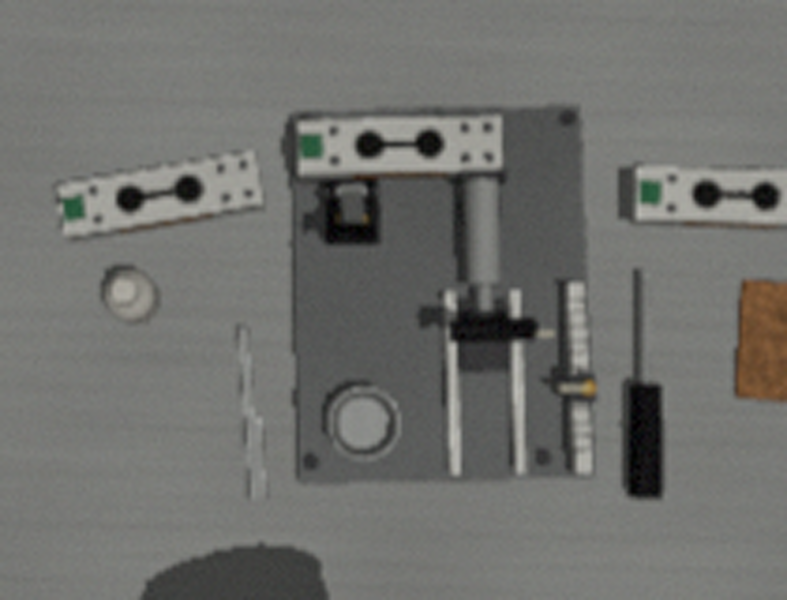

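View pics/sidec.png

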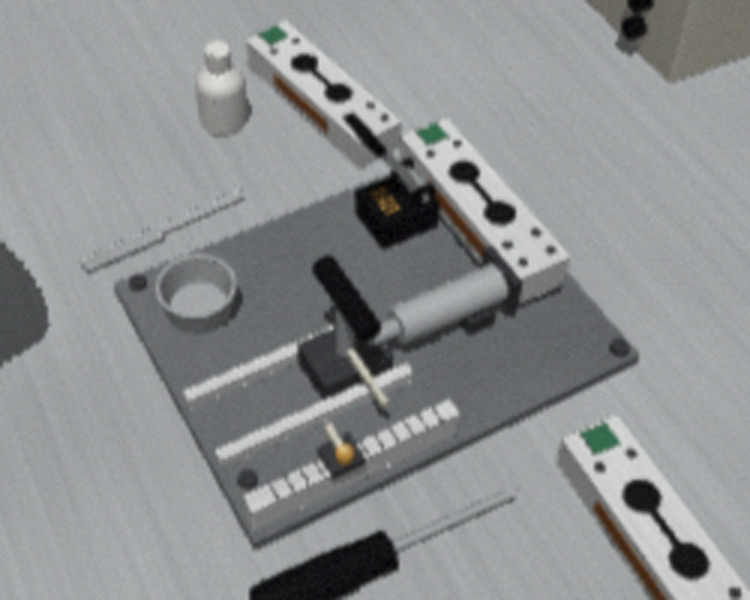

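```bash
cat > fit.py <<'E'
from h import *
from scipy.optimize import least_squares
np.set_printoptions(precision=4,suppress=True)
F={c:grab_frame(c) for c in("top","side")}
T=lambda u,v:("top",(230+u/3.75,120+v/3.75)); S=lambda u,v:("side",(230+u/3,130+v/3))
# parameters: x,y,yaw,slide,index,socket y,lever
def model(p):
    m={"TL":(.13,.11,.012),"TR":(.13,-.11,.012),"BL":(-.15,.11,.012),"BR":(-.15,-.11,.012),
    "cL":(.075,.105,.052),"cR":(.075,-.045,.052),"cLb":(.115,.105,.052),"cRb":(.115,-.045,.052),
    "h+":(-.045-p[3],0,.088),"h-":(-.045-p[3],-.06,.088),
    "hinge":(.062,p[5],.046),"tip":(.062-.088*np.cos(p[6]),p[5],.046+.088*np.sin(p[6])),
    "s1":(.027,p[5]+.02,.038),"s2":(.027,p[5]-.02,.038),
    "mark":(-.045-p[4],-.068,.047),"ptr":(-.045-p[3],-.066,.042)}
    c,s=np.cos(p[2]),np.sin(p[2])
    return {k:np.array([p[0]+c*a-s*b,p[1]+s*a+c*b,z]) for k,(a,b,z) in m.items()}
obs=[("TL",T(290,112)),("TR",T(578,106)),("BL",T(296,480)),("BR",T(592,474)),("cL",T(299,177)),("cR",T(500,172)),("cLb",T(297,121)),("cRb",T(500,115)),
("h+",T(452,330)),("h-",T(536,328)),("s1",T(327,242)),("s2",T(378,241)),
("BL",S(118,288)),("BR",S(255,537)),("TR",S(637,353)),("cL",S(405,137)),("cRb",S(568,258)),("cR",S(522,292)),("cLb",S(445,122)),
("h+",S(322,265)),("h-",S(370,328)),("tip",S(362,128)),("hinge",S(427,197)),("s1",S(358,193)),("s2",S(385,227))]
def res(p):
    m=model(p); return np.concatenate([proj(F[c],m[k])-uv for k,(c,uv) in obs])
r=least_squares(res,[.61,-.05,.02,0,.045,.065,1.3],loss="soft_l1",x_scale=[.1,.1,.1,.05,.05,.05,1])
if __name__=="__main__":
    print("p",r.x)
    for (k,o),e in zip(obs,res(r.x).reshape(-1,2)): print(k,o[0],np.round(e,1),end="; ")
    m=model(r.x); print(); [print(k,v) for k,v in m.items()]
    for c,uv in [T(553,333),T(557,384),S(384,403),S(331,425)]:
        for z in(.042,.047): print(c,z,"stand xy",(lambda d:np.array([np.cos(r.x[2])*d[0]+np.sin(r.x[2])*d[1],-np.sin(r.x[2])*d[0]+np.cos(r.x[2])*d[1]]))(back(F[c],uv,z)[:2]-r.x[:2]))
    # depth check of tallest points over the socket
    for c in F:
        f=F[c];v,u=np.mgrid[0:400,0:640]; X=np.stack([u,v,np.ones_like(u)],-1)@np.linalg.inv(f["K"]).T*f["depth"][...,None]
        X=(X-np.array(f["t"]).ravel())@f["R"]; d=X[...,:2]-r.x[:2]; cy,sy=np.cos(r.x[2]),np.sin(r.x[2])
        sx=cy*d[...,0]+sy*d[...,1]; s_y=-sy*d[...,0]+cy*d[...,1]; z=X[...,2]
        k=(f["depth"]>0)&(abs(sx-.04)<.08)&(abs(s_y-r.x[5])<.03)&(z>.058)
        for a in np.arange(.058,.15,.01):
            q=k&(z>=a)&(z<a+.01)
            if q.sum(): print(c,"z",round(a+.005,3),q.sum(),"x",np.median(sx[q]),"y",np.median(s_y[q]))
E
python3 fit.py
```

```text
p [ 0.6082 -0.0593  0.0487 -0.0005  0.1852  0.0617  1.0467]
TL top [ 0.3 -0.4]; TR top [ 0.8 -0.5]; BL top [0.7 0.7]; BR top [0.9 0.5]; cL top [-0.3 -1.1]; cR top [ 1. -1.]; cLb top [-0.  -0.6]; cRb top [ 0.5 -0.2]; h+ top [-0.4 -0.2]; h- top [ 0.1 -0.1]; s1 top [ 1.2 -0.5]; s2 top [ 2.1 -0.6]; BL side [-2.3 -2.2]; BR side [-1.1  1.8]; TR side [1.  0.4]; cL side [-2.  -0.8]; cRb side [ 0.6 -0.9]; cR side [-1.1 -4.7]; cLb side [ 0.5 -1.9]; h+ side [-0.2 -0.7]; h- side [0.1 1.5]; tip side [-0.2 -0.2]; hinge side [-4.2 -3.9]; s1 side [-0.6 -0.3]; s2 side [0. 1.]; 
TL [0.7327 0.0569 0.012 ]
TR [ 0.7434 -0.1629  0.012 ]
BL [0.4531 0.0432 0.012 ]
BR [ 0.4638 -0.1765  0.012 ]
cL [0.678  0.0492 0.052 ]
cR [ 0.6853 -0.1006  0.052 ]
cLb [0.718  0.0511 0.052 ]
cRb [ 0.7253 -0.0987  0.052 ]
h+ [ 0.5638 -0.0615  0.088 ]
h- [ 0.5667 -0.1214  0.088 ]
hinge [0.6672 0.0053 0.046 ]
tip [0.6232 0.0032 0.1222]
s1 [0.6312 0.0236 0.038 ]
s2 [ 0.6332 -0.0164  0.038 ]
mark [ 0.3816 -0.1384  0.047 ]
ptr [ 0.567  -0.1274  0.042 ]
top 0.042 stand xy [-0.0454 -0.0781]
top 0.047 stand xy [-0.0458 -0.0774]
top 0.
[... 359 characters left out ...]
93172868576326 y 0.06896335919582391
top z 0.093 10 x 0.03486620382203713 y 0.0640207188348399
top z 0.103 14 x 0.028146516687409112 y 0.06695831306156674
top z 0.113 19 x 0.024067179704117706 y 0.06720949169919857
top z 0.123 38 x 0.017789383993009562 y 0.0674623191102001
side z 0.063 10 x 0.05169245407685419 y 0.05748068615543031
side z 0.073 10 x 0.04527477461819278 y 0.057352618803184534
side z 0.083 14 x 0.04029464865550124 y 0.058446695510089505
side z 0.093 10 x 0.03410206430771207 y 0.057788121834714774
side z 0.103 12 x 0.025819677645726007 y 0.052387879184863144
side z 0.113 23 x 0.020696863582756655 y 0.05204607323508606
side z 0.123 47 x 0.016358307088632413 y 0.06385256449924188
```

The stand is at about (0.608, -0.059) with a yaw of 2.8°. The lever is open at about 1.04 rad and the index is at about 0.037 m. The plate, cell, bar and depth points all agree with the given sizes. Next I move over the socket with the gripper shut.

>>> move_arm:
  deltas:
    - {"dx":3.27,"dy":3.5,"az":4.9,"hand":0}
    - {"dx":3.27,"dy":3.5,"az":4.9,"hand":0}
    - {"dx":3.27,"dy":3.5,"az":4.9,"hand":0}
    - {"dx":3.27,"dy":3.5,"az":4.9,"hand":0}
    - {"dx":3.27,"dy":3.5,"az":4.9,"hand":0}
  newtons: 60

```text
validation failed for argument at $.de...
```

>>> move_arm:
  deltas:
    - {"dx":3.27,"dy":3.5,"az":4.9}
    - {"dx":3.27,"dy":3.5,"az":4.9}
    - {"dx":3.27,"dy":3.5,"az":4.9}
    - {"dx":3.27,"dy":3.5,"az":4.9}
    - {"dx":3.27,"dy":3.5,"az":4.9}

```text
validation failed for argument at $.de...
```

>>> move_arm:
  deltas:
    - {"dx":3.27,"dy":3.5,"az":4.9}
    - {"dx":3.27,"dy":3.5,"az":4.9}
    - {"dx":3.27,"dy":3.5,"az":4.9}
    - {"dx":3.27,"dy":3.5,"az":4.9}
    - {"dx":3.27,"dy":3.5,"az":4.9}

```text
validation failed for argument at $.de...
```

>>> move_arm:
  deltas:
    - {"ax":0,"ay":0,"az":4.9,"dx":3.27,"dy":3.5,"dz":0,"hand":0}
    - {"ax":0,"ay":0,"az":4.9,"dx":3.27,"dy":3.5,"dz":0,"hand":0}
    - {"ax":0,"ay":0,"az":4.9,"dx":3.27,"dy":3.5,"dz":0,"hand":0}
    - {"ax":0,"ay":0,"az":4.9,"dx":3.27,"dy":3.5,"dz":0,"hand":0}
    - {"ax":0,"ay":0,"az":4.9,"dx":3.27,"dy":3.5,"dz":0,"hand":0}
  newtons: 60

```text
t: 1.7
tool_pos: [0.3441, -0.3432, 0.2565]
orientation: [0.0, 0.928, 0.373, 0.0]
wrist_force: [0.4, -0.8, -0.4]
finger_gap: 0.141
```

>>> move_arm:
  deltas:
    - {"ax":0,"ay":0,"az":4.9,"dx":3.27,"dy":3.5,"dz":0,"hand":0}
    - {"ax":0,"ay":0,"az":4.9,"dx":3.27,"dy":3.5,"dz":0,"hand":0}
    - {"ax":0,"ay":0,"az":4.9,"dx":3.27,"dy":3.5,"dz":0,"hand":0}
    - {"ax":0,"ay":0,"az":4.9,"dx":3.27,"dy":3.5,"dz":0,"hand":0}
    - {"ax":0,"ay":0,"az":4.9,"dx":3.27,"dy":3.5,"dz":0,"hand":0}

```text
t: 2.2
tool_pos: [0.5078, -0.1681, 0.2565]
orientation: [0.0, 0.828, 0.561, 0.0]
wrist_force: [0.6, -0.5, 0.7]
finger_gap: -0.0
```

>>> move_arm:
  deltas:
    - {"ax":0,"ay":0,"az":4.9,"dx":3.27,"dy":3.5,"dz":0,"hand":0}
    - {"ax":0,"ay":0,"az":4.9,"dx":3.27,"dy":3.5,"dz":0,"hand":0}
    - {"ax":0,"ay":0,"az":4.9,"dx":3.27,"dy":3.5,"dz":0,"hand":0}
    - {"ax":0,"ay":0,"az":4.9,"dx":3.27,"dy":3.5,"dz":0,"hand":0}
    - {"ax":0,"ay":0,"az":4.9,"dx":3.27,"dy":3.5,"dz":0,"hand":0}

```text
t: 2.7
tool_pos: [0.6712, 0.0069, 0.2563]
orientation: [0.0, 0.69, 0.724, 0.0]
wrist_force: [0.1, -0.5, 0.7]
finger_gap: -0.0
```

>>> move_arm:
  deltas:
    - {"ax":0,"ay":0,"az":0,"dx":0,"dy":0,"dz":-4,"hand":0}
    - {"ax":0,"ay":0,"az":0,"dx":0,"dy":0,"dz":-4,"hand":0}
    - {"ax":0,"ay":0,"az":0,"dx":0,"dy":0,"dz":-4,"hand":0}
    - {"ax":0,"ay":0,"az":0,"dx":-1,"dy":-0.05,"dz":-0.15,"hand":0}
    - {"ax":0,"ay":0,"az":0,"dx":-1,"dy":-0.05,"dz":-0.15,"hand":0}

```text
t: 3.2
tool_pos: [0.6494, 0.0042, 0.1314]
orientation: [-0.001, 0.691, 0.723, -0.001]
wrist_force: [0.5, 0.6, 0.2]
finger_gap: -0.001
```

>>> move_arm:
  deltas:
    - {"ax":0,"ay":0,"az":0,"dx":-0.7,"dy":-0.03,"dz":-0.45,"hand":0}
    - {"ax":0,"ay":0,"az":0,"dx":-0.7,"dy":-0.03,"dz":-0.45,"hand":0}
    - {"ax":0,"ay":0,"az":0,"dx":-0.5,"dy":-0.03,"dz":-0.5,"hand":0}
    - {"ax":0,"ay":0,"az":0,"dx":-0.45,"dy":-0.02,"dz":-0.5,"hand":0}

```text
t: 3.6
tool_pos: [0.6265, 0.0031, 0.1141]
orientation: [0.0, 0.691, 0.723, 0.0]
wrist_force: [0.7, 0.2, 1.4]
finger_gap: -0.001
```

Run:
```python
from h import *
f=grab_frame("side"); cv2.imwrite("pics/s2.png",cv2.resize(cv2.cvtColor(f["pixels"][80:330,230:540],cv2.COLOR_RGB2BGR),None,fx=2.4,fy=2.4,interpolation=cv2.INTER_CUBIC))
print(get_state()["wrist_force"])
```

```text
[ 0.22677563 -0.82964963 -0.40576045]
```

View pics/s2.png

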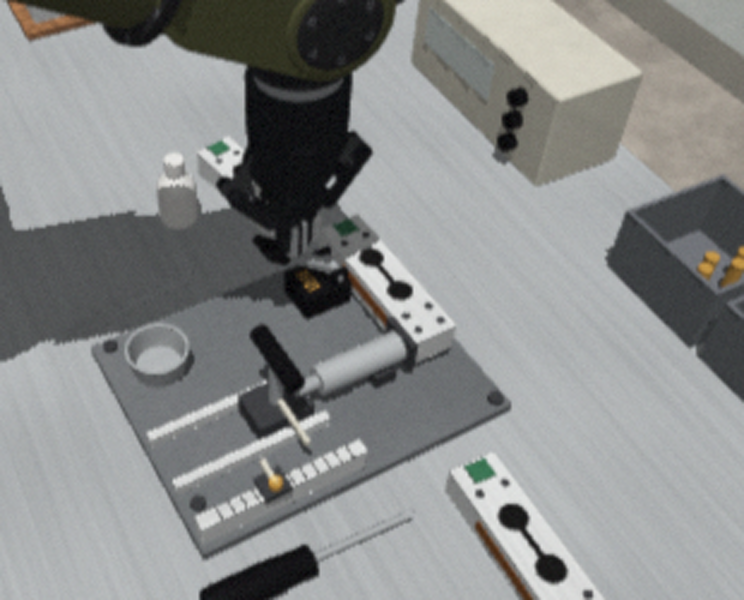

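The fingers are pushing the lever from its back: the paddle at (270,248) is now lower and tipping forward over the socket. I'll follow the arc down.

>>> move_arm:
  deltas:
    - {"ax":0,"ay":0,"az":0,"dx":-0.4,"dy":-0.02,"dz":-0.6,"hand":0}
    - {"ax":0,"ay":0,"az":0,"dx":-0.35,"dy":-0.02,"dz":-0.6,"hand":0}
    - {"ax":0,"ay":0,"az":0,"dx":-0.25,"dy":-0.01,"dz":-0.65,"hand":0}
    - {"ax":0,"ay":0,"az":0,"dx":-0.23,"dy":-0.01,"dz":-0.65,"hand":0}
    - {"ax":0,"ay":0,"az":0,"dx":-0.1,"dy":0,"dz":-0.6,"hand":0}

```text
t: 4.15
tool_pos: [0.6131, 0.0025, 0.0826]
orientation: [-0.0, 0.691, 0.723, -0.0]
wrist_force: [-0.9, -0.3, 1.5]
finger_gap: 0.006
```

>>> move_arm:
  deltas:
    - {"ax":0,"ay":0,"az":0,"dx":0,"dy":0,"dz":-0.4,"hand":0}
    - {"ax":0,"ay":0,"az":0,"dx":0,"dy":0,"dz":-0.3,"hand":0}

```text
t: 4.35
tool_pos: [0.6133, 0.0025, 0.0758]
orientation: [-0.0, 0.691, 0.723, -0.0]
wrist_force: [-0.4, 0.2, 0.5]
finger_gap: 0.002
```

>>> move_arm:
  deltas:
    - {"ax":0,"ay":0,"az":0,"dx":0,"dy":0,"dz":-0.15,"hand":0}
    - {"ax":0,"ay":0,"az":0,"dx":0,"dy":0,"dz":-0.1,"hand":0}

```text
t: 4.55
tool_pos: [0.6135, 0.0025, 0.0739]
orientation: [0.0, 0.691, 0.723, 0.0]
wrist_force: [-4.1, -0.6, 9.3]
finger_gap: 0.0
```

>>> move_arm:
  deltas:
    - {"ax":0,"ay":0,"az":0,"dx":0,"dy":0,"dz":3,"hand":0}
    - {"ax":0,"ay":0,"az":0,"dx":0,"dy":0,"dz":4.5,"hand":0}
    - {"ax":0,"ay":0,"az":0,"dx":-1.6,"dy":-3.1,"dz":3,"hand":1}
    - {"ax":0,"ay":0,"az":0,"dx":-1.6,"dy":-3.1,"dz":0,"hand":1}
    - {"ax":0,"ay":0,"az":0,"dx":-1.65,"dy":-3.2,"dz":0,"hand":1}

```text
t: 5.05
tool_pos: [0.5646, -0.0924, 0.18]
orientation: [0.001, 0.691, 0.723, 0.001]
wrist_force: [-0.2, 0.1, -0.9]
finger_gap: 0.506
```

>>> move_arm:
  deltas:
    - {"ax":0,"ay":0,"az":0,"dx":0,"dy":0,"dz":0,"hand":1}
    - {"ax":0,"ay":0,"az":0,"dx":0,"dy":0,"dz":0,"hand":1}
    - {"ax":0,"ay":0,"az":0,"dx":0,"dy":0,"dz":0,"hand":1}

```text
t: 5.35
tool_pos: [0.5653, -0.0909, 0.1788]
orientation: [0.0, 0.691, 0.723, 0.0]
wrist_force: [1.0, -0.6, 0.8]
finger_gap: 0.992
```

Run:
```python
from h import *
f=grab_frame("side"); cv2.imwrite("pics/s3.png",cv2.resize(cv2.cvtColor(f["pixels"][100:330,230:480],cv2.COLOR_RGB2BGR),None,fx=2.6,fy=2.6,interpolation=cv2.INTER_CUBIC))
s=get_state(); print(s["tool_pos"],s["finger_gap"],s["wrist_force"])
m=masks_of("side","lever_tip"); print([(d["confidence"],d["xy"],back(f,d["xy"])) for d in m[:2]])
```

```text
[ 0.5652742  -0.0906909   0.17872046] 1.0000495596631656 [-0.13293756 -0.0645612  -0.46797363]
[(0.72, [418.4, 372.6], array([ 0.57221872, -0.33948954,  0.00416328])), (0.68, [346.6, 241.9], array([ 0.56506266, -0.09878858,  0.05804164]))]
```

View pics/s3.png

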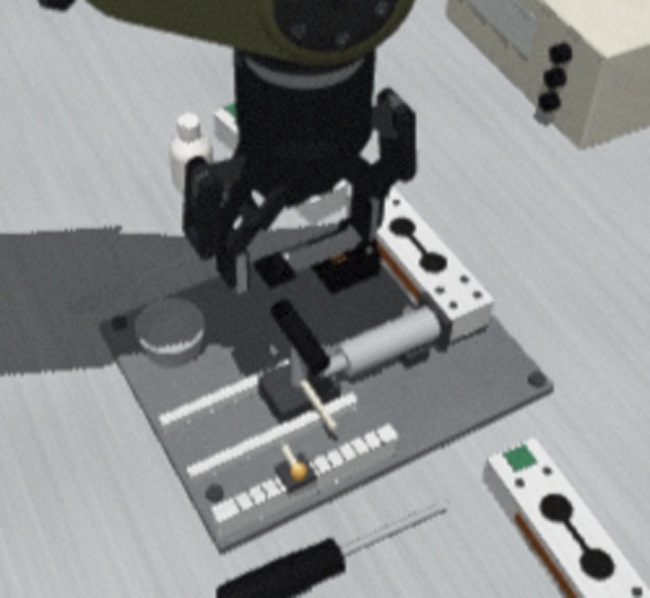

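The lever lies level over the socket, with the paddle at (275,268). The fingers straddle the T-handle, so I go down and grip.

>>> move_arm:
  deltas:
    - {"ax":0,"ay":0,"az":0,"dx":0,"dy":0,"dz":-3,"hand":1}
    - {"ax":0,"ay":0,"az":0,"dx":0,"dy":0,"dz":-3,"hand":1}
    - {"ax":0,"ay":0,"az":0,"dx":0,"dy":0,"dz":-2.4,"hand":1}
    - {"ax":0,"ay":0,"az":0,"dx":0,"dy":0,"dz":0,"hand":0}
    - {"ax":0,"ay":0,"az":0,"dx":0,"dy":0,"dz":0,"hand":0}
  newtons: 60

```text
t: 5.95
tool_pos: [0.5653, -0.0911, 0.0953]
orientation: [-0.0, 0.691, 0.723, 0.0]
wrist_force: [0.6, -0.1, 0.0]
finger_gap: 0.69
```

>>> move_arm:
  deltas:
    - {"ax":0,"ay":0,"az":0,"dx":0,"dy":0,"dz":0,"hand":0}
    - {"ax":0,"ay":0,"az":0,"dx":0,"dy":0,"dz":0,"hand":0}
    - {"ax":0,"ay":0,"az":0,"dx":0,"dy":0,"dz":0,"hand":0}
    - {"ax":0,"ay":0,"az":0,"dx":0,"dy":0,"dz":0,"hand":0}
    - {"ax":0,"ay":0,"az":0,"dx":0,"dy":0,"dz":0,"hand":0}

```text
t: 6.45
tool_pos: [0.5646, -0.0916, 0.096]
orientation: [-0.0, 0.691, 0.723, -0.0]
wrist_force: [-8.9, 1.0, 11.2]
finger_gap: 0.166
```

Run:
```python
from h import *
f=grab_frame("side"); print("paddle",back(f,(335.8,203)))
s=get_state(); print(s["tool_pos"],s["finger_gap"],s["wrist_force"])
```

```text
paddle [ 0.54201827 -0.10282718  0.18067118]
[ 0.56458461 -0.09157253  0.09597799] 0.16590880801092642 [-7.88032384 -0.15758491 11.48541697]
```

Gripped (gap 14 mm on a 16 mm bar). I pull about 30 mm first, then look.

>>> move_arm:
  deltas:
    - {"ax":0,"ay":0,"az":0,"dx":-0.6,"dy":-0.03,"dz":0,"hand":0}
    - {"ax":0,"ay":0,"az":0,"dx":-0.6,"dy":-0.03,"dz":0,"hand":0}
    - {"ax":0,"ay":0,"az":0,"dx":-0.6,"dy":-0.03,"dz":0,"hand":0}
    - {"ax":0,"ay":0,"az":0,"dx":-0.6,"dy":-0.03,"dz":0,"hand":0}
    - {"ax":0,"ay":0,"az":0,"dx":-0.6,"dy":-0.03,"dz":0,"hand":0}

```text
t: 7.0
tool_pos: [0.5357, -0.093, 0.0961]
orientation: [0.002, 0.691, 0.723, 0.001]
wrist_force: [7.3, 2.4, 3.8]
finger_gap: 0.166
```

```bash
cat > look.py <<'E'
from h import *
import sys
f=grab_frame("side"); cv2.imwrite("pics/"+sys.argv[1],cv2.resize(cv2.cvtColor(f["pixels"][220:310,290:410],cv2.COLOR_RGB2BGR),None,fx=6,fy=6,interpolation=cv2.INTER_CUBIC))
s=get_state(); print(s["t"],s["tool_pos"],s["finger_gap"],s["wrist_force"])
E
python3 look.py s4.png
```

```text
7.05 [ 0.53511639 -0.09305389  0.09602103] 0.16203901332685575 [6.65494438 2.7181806  3.07871287]
```

View pics/s4.png

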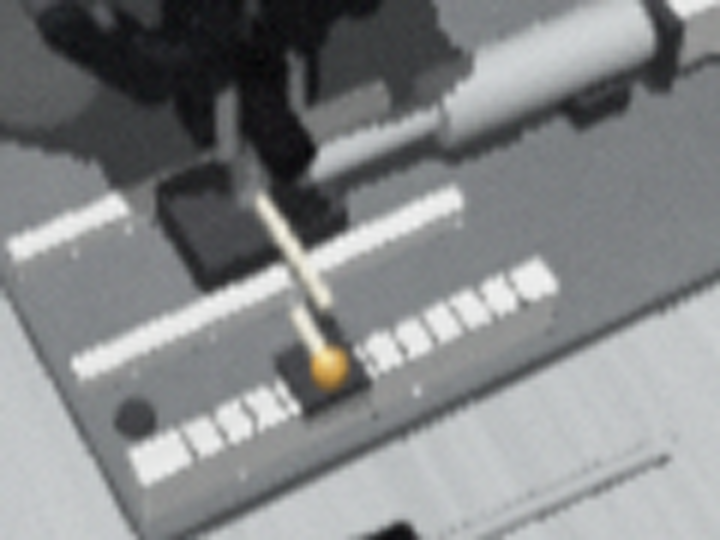

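The slide came with the handle. The pointer end is at (323,300) and the blade's inner end at (298,308), so the pointer is still short of the index. Converting to the stand frame.

Run:
```python
from h import *
f=grab_frame("side"); th=.0487; O=np.array([.6082,-.0593]); R=np.array([[np.cos(th),np.sin(th)],[-np.sin(th),np.cos(th)]])
g=lambda u,v,z: np.round(1000*R@(back(f,(290+u/6,220+v/6),z)[:2]-O),1)
for n,u,v,z in[("ptr end",323,302,.042),("ptr mid",293,250,.042),("ptr root",262,200,.042),("mark end",298,310,.047),("mark mid",310,332,.047)]: print(n,g(u,v,z))
```

```text
ptr end [-74.  -79.4]
ptr mid [-73.1 -59.1]
ptr root [-72.8 -38.5]
mark end [-83.3 -81.1]
mark mid [-83.8 -89.3]
```

About 9 mm to go; I pull 8.5 mm more.

>>> move_arm:
  deltas:
    - {"ax":0,"ay":0,"az":0,"dx":-0.35,"dy":-0.02,"dz":0,"hand":0}
    - {"ax":0,"ay":0,"az":0,"dx":-0.3,"dy":-0.02,"dz":0,"hand":0}
    - {"ax":0,"ay":0,"az":0,"dx":-0.2,"dy":-0.01,"dz":0,"hand":0}
    - {"ax":0,"ay":0,"az":0,"dx":0,"dy":0,"dz":0,"hand":0}

```text
t: 7.5
tool_pos: [0.5273, -0.0934, 0.096]
orientation: [0.002, 0.691, 0.723, 0.001]
wrist_force: [7.7, 3.1, 3.8]
finger_gap: 0.163
```

```bash
python3 look.py s5.png
```

```text
7.55 [ 0.52740509 -0.09343475  0.09601697] 0.1659002445168414 [8.41534078 3.2697981  3.84518445]
```

View pics/s5.png

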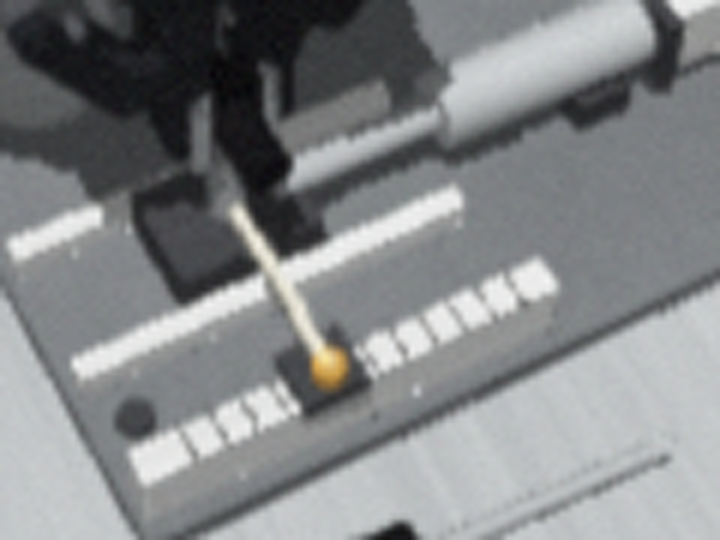

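The pointer and blade now meet end to end in one line, and the rider is still at (328,365). I hold briefly, then do a last check of the lever and bystanders.

>>> move_arm:
  deltas:
    - {"ax":0,"ay":0,"az":0,"dx":0,"dy":0,"dz":0,"hand":0}
    - {"ax":0,"ay":0,"az":0,"dx":0,"dy":0,"dz":0,"hand":0}
    - {"ax":0,"ay":0,"az":0,"dx":0,"dy":0,"dz":0,"hand":0}
    - {"ax":0,"ay":0,"az":0,"dx":0,"dy":0,"dz":0,"hand":0}
    - {"ax":0,"ay":0,"az":0,"dx":0,"dy":0,"dz":0,"hand":0}

```text
t: 8.05
tool_pos: [0.5275, -0.0934, 0.096]
orientation: [0.002, 0.691, 0.723, 0.001]
wrist_force: [7.1, 3.6, 4.7]
finger_gap: 0.158
```

Run:
```python
from h import *
f=grab_frame("side"); cv2.imwrite("pics/s6.png",cv2.resize(cv2.cvtColor(f["pixels"][100:340,220:490],cv2.COLOR_RGB2BGR),None,fx=2.4,fy=2.4,interpolation=cv2.INTER_CUBIC))
th=.0487; O=np.array([.6082,-.0593]); R=np.array([[np.cos(th),np.sin(th)],[-np.sin(th),np.cos(th)]])
for n,u,v,z in[("ptr near end",297,302,.042),("ptr root",237,210,.042),("mark mid",310,332,.047)]: print(n,np.round(1000*R@(back(f,(290+u/6,220+v/6),z)[:2]-O),1))
v,u=np.mgrid[0:400,0:640]; X=(np.stack([u,v,np.ones_like(u)],-1)@np.linalg.inv(f["K"]).T*f["depth"][...,None]-np.array(f["t"]).ravel())@f["R"]
S=(X[...,:2]-O)@R.T; k=(f["depth"]>0)&(abs(S[...,0]+.014)<.010)&(abs(S[...,1]-.062)<.012)
print("paddle zone z pct",np.percentile(X[k][:,2],[10,50,90]) if k.any() else None,k.sum())
s=get_state(); print(s["t"],s["tool_pos"],s["finger_gap"],s["wrist_force"])
```

```text
ptr near end [-80.8 -75.8]
ptr root [-81.3 -38.2]
mark mid [-83.8 -89.3]
paddle zone z pct None 0
8.1 [ 0.52749403 -0.09341634  0.0960267 ] 0.16669399043716707 [7.35176267 2.89034002 3.06865265]
```

View pics/s6.png

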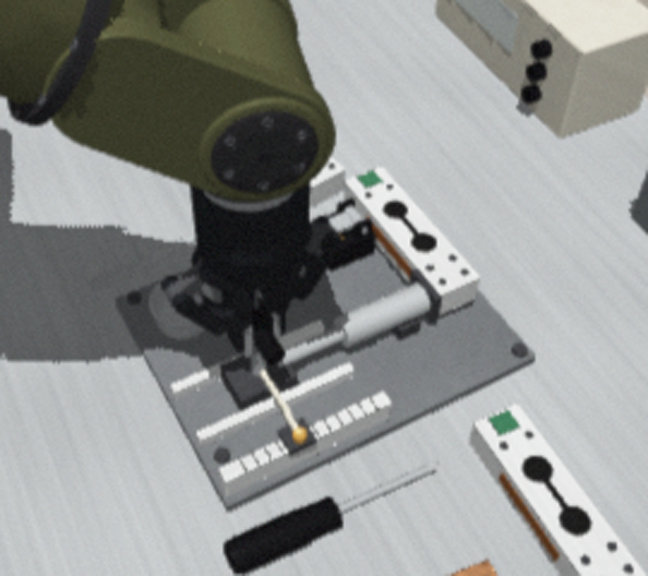

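The pointer measures about 2.5 mm short of the index, inside the 6 mm band. I nudge 1.5 mm to centre it.

>>> move_arm:
  deltas:
    - {"ax":0,"ay":0,"az":0,"dx":-0.15,"dy":-0.01,"dz":0,"hand":0}
    - {"ax":0,"ay":0,"az":0,"dx":0,"dy":0,"dz":0,"hand":0}
    - {"ax":0,"ay":0,"az":0,"dx":0,"dy":0,"dz":0,"hand":0}
    - {"ax":0,"ay":0,"az":0,"dx":0,"dy":0,"dz":0,"hand":0}
    - {"ax":0,"ay":0,"az":0,"dx":0,"dy":0,"dz":0,"hand":0}

```text
t: 8.6
tool_pos: [0.526, -0.0935, 0.096]
orientation: [0.002, 0.691, 0.723, 0.001]
wrist_force: [8.2, 2.6, 3.9]
finger_gap: 0.167
```

```bash
python3 -c "
from cell import *
s=get_state(); print(s['t'],s['tool_pos'],s['finger_gap'],s['wrist_force'],abs(s['qd']).max()); print(close_job())"
```

```text
8.6 [ 0.52603307 -0.09350003  0.09604792] 0.16652893074982886 [8.18505431 2.55563014 3.90544624] 0.0014650056097672514
the job is handed in; nothing more can be done
None
```

The lever is shut and the job was handed in at 8.6 s, with the gripper still holding the T-handle at the index against the spring.

- **Lever:** I pushed it down with the closed fingers until they pressed on its stop with about 9 N. The next picture showed it lying level over the socket. My two attempts to confirm this from depth readings failed, because the arm hid the lever or the reading landed on the gripper.
- **Pull:** I pulled the slide about 39 mm. The last measurement put the pointer about 2.5 mm short of the index, so I pulled 1.5 mm more, which should leave it within about 1 mm. I did not measure again after that. The view from before the nudge showed the pointer and blade in line, which agrees within a few mm.
- **Hold:** The fingers were steady on the bar (gap about 14 mm), about 8 N was felt along the pull, and the arm was still.
- **Index and bystanders:** The index rider was at the same pixel through the last part of the pull. The visible bystanders looked unmoved; the arm hid the bottle, the tweezers and part of the dish in the last picture.

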